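# Vent the air line and zero the pressure controller

## Robot

A 7-joint arm with a two-finger parallel gripper is mounted at the origin on the work surface. World frame = base frame: x ahead of the robot, y to its left, z up, the work surface at z = 0. Lengths are in mm, angles in rad, forces in N, time in s.
With the tool pointing down it reaches from about 425 to 950 mm from the base axis. Payload 4.7 kg.
Tool frame: the origin (TCP) lies on the front face of the gripper's body, between the roots of the fingers; the fingertips stand ctrl.tips_ahead ahead of it and the grasp point (between the pads) lies 54 mm ahead of it (ctrl.tips_ahead is the distance from the TCP to the fingertips, in mm); y points along the fingers, x is the direction in which the jaws open and shut, and the axes are right-handed (so a half turn about y gives the same grasp; the last joint's range is limited). The gripper opens to 85 mm and grips with 20 to 120 N. Pads are 22 mm wide; open, the fingers measure 114 mm over their backs; the gripper's body (76 mm by 85 mm) begins 54 mm behind the grasp point. The pads swing forward as they close: fully open they stand 13 mm farther back than shut.
Start: joints at [1.316, 0.469, -0.049, 1.532, 0.024, 1.141, -0.082], TCP at [151.165, -657.868, 303.935] pointing down, gripper open.
Joint ranges: [-2.59, 2.59], [-0.33, 1.99], [-1.39, 1.29], [0.1, 2.45], [-1.04, 4.18], [0.21, 1.99], [-2.66, 2.66]. Speed limits (rad/s): [2.57, 2.57, 3.14, 3.14, 3.14, 3.14, 3.14].

## Interface

Orientations are given as a unit quaternion [w, x, y, z].
In Python, from cell import ctrl, eoat, planner, readout, grab_frame, camera_info, order gives the robot as it stands. Calls block until the motion is done:
- ctrl.move_pose(position, orientation): joint-space move of the TCP to a pose.
- ctrl.move_l(position, frame=None, feed=150): straight line of the TCP; frame=None keeps the orientation; feed is the mean speed in mm/s.
- ctrl.set_joints(angles): joint-space move.
- eoat.grip(opening): finger opening in mm; the grip force is fixed at half the most; returns when the fingers have stopped.
- ctrl.wait(seconds).
- planner.solve_ik(position, orientation): joint angles nearest the present ones, or None.
- readout.get_obs(): the state.
- grab_frame(name): name is "side" or "top" or "wrist"; returns the picture (420x560x3 uint8, red, green, blue); there is no depth.
- camera_info(name): a dict with "camera_matrix" (3x3 intrinsics, pixels), "camera_from_world" (4x4, takes a point from world to camera coordinates). Camera axes: x right, y up, looking along -z (the intrinsics and any distortion apply to the point x, -y, -z); pixel columns grow to the right and rows downward; lengths in mm; the calibration is good to about 2 mm. A picture is of the moment at which its call begins: read the wrist's pose just before it. camera_info takes no time and is no camera call; for the wrist camera it gives the pose at the moment of the call.
A pose or a line that the arm cannot do raises ctrl.IKError and nothing moves.
- order.hand_in(): hands the job in, once; it reports no verdict.
The state is a dict: "time": time; "joints": joint angles; "qvel": joint speeds; "joint_efforts": joint torques, N m; "position": TCP position; "tcp_rot": TCP orientation; "force": force on the tool from outside, world axes, zero at the start; "wrist_torque": the same for the moment, N m; "gripper_width": finger opening in mm.
Only numpy, scipy, OpenCV 4.12 (cv2) and the standard library are available. Lean on these libraries where they do the work, as an engineer would, in place of code of your own. Each camera call takes 0.05 s, during which the arm holds its last target. There are 200 camera calls.

## Task

Zero the pressure controller. First vent the air line: with a fingertip, not gripping it, push the yellow valve lever gently a quarter turn clockwise until it stands straight across its block. Then press the two blue keys together, one fingertip on each and neither one alone, hold both right in for at least three seconds and let go. Do not press a blue key before the line is vented, nor the grey key at all; do not lift or shift the controller, and leave the other things on the bench as they are.

Things in the scene. Friction and masses are not known exactly. Their poses are not given: they have to be found in the camera images.
- console: Grey and white desktop pressure controller, 180 (x) x 200 (y) mm, 2 to 3 kg, loose on rubber feet. Origin: centre of its underside, on the bench; front looks to its -x. In front a white key deck slopes 10 degrees down to the front, with keys blue, grey, blue in a row along y at x = -47 mm, deck there 46 mm above the bench. Behind, x = +6 to +90 mm: rear housing 74 mm tall, dark display on top.
- key_left_top (a point): Centre of the top face of the blue key on the console's +y side (moves with the key). Face 24 (x) x 22 (y) mm, white chevron, flat, sloped as the deck; at rest 10 mm proud of the deck, 56 mm above the bench. Blue keys' centres are 64 mm apart, inner edges 42 mm, outer edges 86 mm.
- key_right_top (a point): The same for the blue key on the console's -y side.
- key_mid_top (a point): Centre of the top face of the small grey key midway between the blue ones, 24 (x) x 16 (y) mm, as tall as they are; not to be pressed. 13 mm of free deck lies between it and either blue key.
- key_left (a joint): Travel of the +y blue key in m, straight into the deck: 0 up, 0.005 bottomed. It switches at 0.0035. Spring: about 1.5 N to start, about 5 N at the bottom (10 N for two keys together); springs back when let go.
- key_right (a joint): The same for the -y blue key.
- key_mid (a joint): The same for the grey key.
- manifold: Air supply block of bare aluminium, 40 (x) x 136 (y) mm, top 46 mm above the bench, on a dark 70 x 160 mm plate bolted to the bench. Origin: centre of its underside; its length runs along its own y. A ball valve sits on the middle of its top.
- lever_pivot (a point): Turning axis (vertical) of the valve lever, over the middle of the block, at the lever's mid height, 66 mm above the bench.
- lever_grip (a point): Centre of the lever's yellow sleeve, 45 mm from the turning axis, 66 mm above the bench. The sleeve is 14 mm wide, 14 mm tall (its underside 13 mm above the block's top) and runs from 24 to 66 mm from the axis; nearer in is a bare steel bar.
- lever (a joint): Angle of the lever in rad, growing clockwise seen from above: 0 = sleeve points along the block (manifold's +y), air on; 1.571 = straight across (manifold's +x), at the stop, vented. It counts as vented above 1.40. It starts between 0 and 0.3, stays where it is left and needs 2 to 4 N at the sleeve.
- hub: Bystander: aluminium actuator hub with blue-ringed ports, 80 mm across, 64 mm tall, standing. Origin: centre of the underside.
- screwdriver: Bystander: screwdriver with red handle lying along its own x, 160 mm long.
- tape: Bystander: roll of amber tape lying flat, 64 mm across, 19 mm tall. Origin: centre of the underside.
- tray: Bystander: black parts tray, 90 (x) x 130 (y) x 28 mm. Origin: centre of the underside.
- bottle: Bystander: white bottle with blue cap, 52 mm across, 125 mm tall. Origin: centre of the underside.
- caliper: Bystander: digital caliper lying flat along its own y, 200 mm long, 62 mm over the jaws, 14 mm thick. Origin: centre of the beam's underside.
- fitting: Bystander: brass and steel tube fitting with blue ring, 20 mm across, 31 mm tall, standing. Origin: centre of the underside.

How it is judged:
By the outcome, as a careful person would: the job done as asked, in the order asked, and still so for the second after the job is handed in, with the robot touching nothing.
It also fails if it takes over 51 s, if anything falls off the work surface, if the arm or the gripper's body presses on something with over 40 N, if the wrist force passes 120 N, or if a joint passes its speed limit or range.

## Working session

There is one attempt and no reset: what is moved stays moved. The work goes in short steps, each a Python script; the robot and the scene stay as the last script left them, time stands still between calls to the robot, and variables do not carry over. Pictures are saved under pics/ and viewed, about 8 in all and at most 12, crops included, and the job is handed in when it is done.

```bash
ls; mkdir -p pics
python3 - <<'E'
from cell import ctrl, eoat, planner, readout, grab_frame, camera_info, order
import cv2, numpy as np
np.set_printoptions(precision=4,suppress=True)
for n in ("top","side"):
    cv2.imwrite(f"pics/{n}0.png",grab_frame(n)[:,:,::-1]); print(n,camera_info(n))
print(camera_info("wrist")); print(readout.get_obs(), ctrl.tips_ahead)
E
```

```text
pics
top {'camera_matrix': array([[546.5207,   0.    , 285.0872],
       [  0.    , 546.5207, 216.7596],
       [  0.    ,   0.    ,   1.    ]]), 'camera_from_world': array([[   -0.0267,    -0.9996,    -0.0112,    34.141 ],
       [    0.9976,    -0.0274,     0.0639,  -510.8868],
       [   -0.0642,    -0.0095,     0.9979, -1727.0569],
       [    0.    ,     0.    ,     0.    ,     1.    ]])}
side {'camera_matrix': array([[397.9836,   0.    , 273.1396],
       [  0.    , 397.9836, 210.5842],
       [  0.    ,   0.    ,   1.    ]]), 'camera_from_world': array([[   0.9687,   -0.2483,    0.0028, -511.4412],
       [   0.1711,    0.6756,    0.7171, -124.2824],
       [  -0.18  ,   -0.6942,    0.6969, -934.2119],
       [   0.    ,    0.    ,    0.    ,    1.    ]])}
{'camera_matrix': array([[374.2918,   0.    , 283.1142],
       [  0.    , 374.2918, 204.105 ],
       [  0.    ,   0.    ,   1.    ]]), 'camera_from_world': array([[   0.2239,   -0.9746,   -0.0026, -673.6234],
       [   0.9256,    0.2134,   -0.3126,   41.532 ],
       [   0.3052,    0.0676,    0.9499, -380.1164],
       [   0.    ,    0.    ,    0.    ,    1.    ]])}
{'time': 0.1, 'joints': array([ 1.3161,  0.4693, -0.0486,  1.5336,  0.0241,  1.141 , -0.0823]), 'qvel': array([ 0.0005, -0.0004, -0.001 , -0.0044, -0.0006,  0.0008,  0.0008]), 'joint_efforts': array([  0.0018, -51.1514,  -0.0467, -23.8388,   0.0107,   0.0044,
         0.    ]), 'position': array([ 151.0397, -657.4697,  302.9813]), 'tcp_rot': array([ 0.5535, -0.5528,  0.441 , -0.44  ]), 'force': array([ 0.1357,  0.7389, -0.4468]), 'wrist_torque': array([ 0.0232, -0.0067, -0.002 ]), 'gripper_width': 85.27588407054225} 72.6
```

View pics/top0.png

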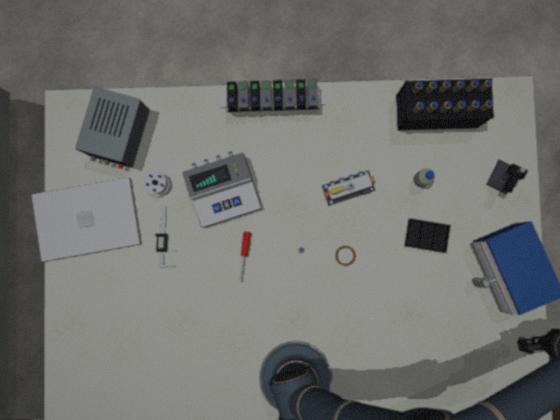

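View pics/side0.png

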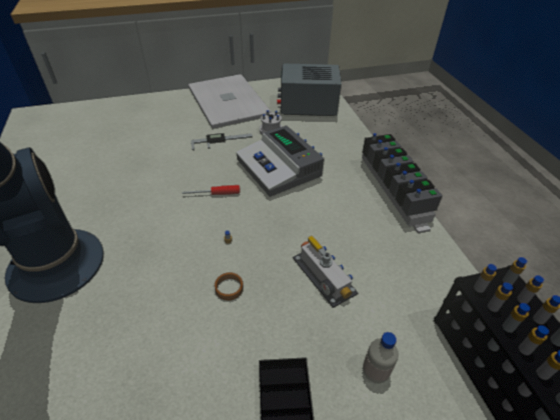

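The top view shows the console at about (222,190) with its blue keys around (213..238,205). The manifold is at (348,188), with the yellow sleeve at about (336,188) pointing to image-left, which is +y. The side view agrees: keys at (263,160), sleeve at (314,243). Next I'll get rough positions and move in for wrist close-ups.

```bash
cat > h.py <<'E'
from cell import ctrl, eoat, planner, readout, grab_frame, camera_info, order
import cv2, numpy as np
from scipy.spatial.transform import Rotation as Ro
np.set_printoptions(precision=3,suppress=True)
def cast(info,px,z):
    T=info["camera_from_world"]; R=T[:3,:3]; c=-R.T@T[:3,3]
    d=np.linalg.inv(info["camera_matrix"])@[px[0],px[1],1.]; d=R.T@(d*[1,-1,-1])
    return c+d*(z-c[2])/d[2]
def proj(info,p):
    q=info["camera_from_world"]@np.append(p,1.); u=info["camera_matrix"]@(q[:3]*[1,-1,-1]); return u[:2]/u[2]
def quat(zdir,down=(0,0,-1)):           # tool y = down, tool z towards zdir
    y=np.array(down,float); y/=np.linalg.norm(y); z=np.array(zdir,float); z-=y*(y@z); z/=np.linalg.norm(z)
    q=Ro.from_matrix(np.c_[np.cross(y,z),y,z]).as_quat(); return q[[3,0,1,2]]
def blobs(img,lo,hi,amin=10):
    m=cv2.inRange(cv2.cvtColor(img,cv2.COLOR_RGB2HSV),np.array(lo),np.array(hi))
    cs=cv2.findContours(m,cv2.RETR_EXTERNAL,cv2.CHAIN_APPROX_NONE)[0]
    return sorted([(cv2.contourArea(c),*cv2.minAreaRect(c)) for c in cs if cv2.contourArea(c)>=amin],key=lambda t:-t[0])
E
python3 - <<'E'
from h import *
i=camera_info("top"); s=camera_info("side")
for n,t,sd,z in (("keys",(226,205),(263,160),56),("sleeve",(336,188),(314,243),66),("pivot",(348,188),(325,258),66)):
    print(n,cast(i,t,z),cast(s,sd,z))
w=camera_info("wrist"); T=w["camera_from_world"]; c=-T[:3,:3].T@T[:3,3]; o=readout.get_obs()
R=Ro.from_quat(o["tcp_rot"][[1,2,3,0]]).as_matrix()
print("cam in tool",R.T@(c-o["position"]),"axis",R.T@(-T[2,:3]))
P=cast(i,(348,188),66)
# TCP so that the camera looks at the pivot from 250 mm away, tool z along +x
q=quat((1,0,0)); Rq=Ro.from_quat(q[[1,2,3,0]]).as_matrix()
off=Rq@(R.T@(c-o["position"])); ax=Rq@(R.T@(-T[2,:3]))
pos=P-250*ax-off; print(pos)
ctrl.move_pose(pos,q); ctrl.wait(.3); wi=camera_info("wrist"); im=grab_frame("wrist"); np.save("w1.npy",im)
cv2.imwrite("pics/w1.png",im[:,:,::-1]); print(wi["camera_from_world"].tolist()); print(readout.get_obs()["time"])
import pickle; pickle.dump(wi,open("w1.pkl","wb"))
for b in blobs(im,(20,120,80),(35,255,255),100): print(b)
E
```

```text
keys [550.979 203.585  56.   ] [548.905 198.399  56.   ]
sleeve [ 593.604 -140.701   66.   ] [ 586.123 -142.413   66.   ]
pivot [ 592.56  -177.923   66.   ] [ 595.497 -189.268   66.   ]
cam in tool [ -0.139 -69.352  79.358] axis [-0.001  0.95  -0.313]
[ 591.331 -178.252  234.126]
[[-0.0006872195871726436, -0.9999995646479712, -0.0006312155811560958, -178.1027550790186], [0.949858392637654, -0.00045539295823478264, -0.31268007060423336, -542.1306035695092], [0.31267964702719914, -0.0008144452863625549, 0.9498582920698352, -498.117433907578], [0.0, 0.0, 0.0, 1.0]]
2.7833
(1033.5, (228.73585510253906, 216.07546997070312), (19.23047637939453, 60.43864059448242), 74.05460357666016)
(309.0, (393.12261962890625, 152.82073974609375), (26.721837997436523, 15.050230979919434), 79.3803482055664)
```

View pics/w1.png

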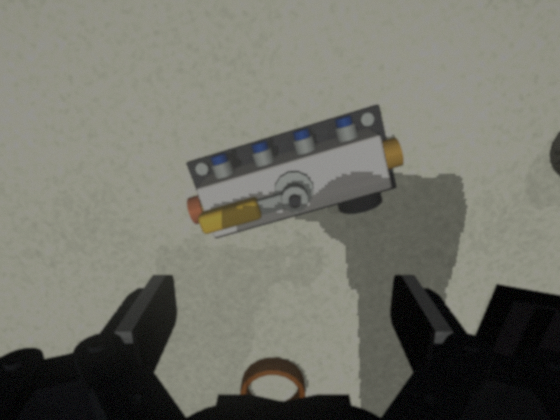

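The wrist view shows the manifold turned about 15°. The sleeve is at (229,216), the pivot screw at (295,201), and the block's lower top edge runs from (216,237) to (394,187). The blue-capped ports are on its +x side. Now I'll compute these positions and take the console close-up.

Run:
```python
from h import *
import pickle
wi=pickle.load(open("w1.pkl","rb")); im=np.load("w1.npy")
pr=lambda n,px,z: print(n,cast(wi,px,z))
pr("pivot@73",(295,201),73); pr("pivot@78",(295,201),78); pr("sleeve@70",(229,216),70)
m=cv2.inRange(cv2.cvtColor(im,cv2.COLOR_RGB2HSV),np.array((20,120,80)),np.array((35,255,255)))
big=max(cv2.findContours(m,cv2.RETR_EXTERNAL,cv2.CHAIN_APPROX_NONE)[0],key=cv2.contourArea)[:,0]
g=np.array([cast(wi,p,73)[:2] for p in big],np.float32); print("sleeve world rect@73",cv2.minAreaRect(g))
a,b=cast(wi,(216,237),46),cast(wi,(394,187),46); print("block near edge",a,b,np.linalg.norm(b-a),np.degrees(np.arctan2(*(a-b)[1::-1])) if 0 else np.degrees(np.arctan2((a-b)[1],(a-b)[0])))
a,b=cast(wi,(189,162),6),cast(wi,(378,105),6); print("plate far edge",a,b,np.linalg.norm(b-a),np.degrees(np.arctan2((a-b)[1],(a-b)[0])))
# console close-up
P=np.array([560,202,56.]); q=quat((1,0,0)); Rq=Ro.from_quat(q[[1,2,3,0]]).as_matrix()
ctrl.move_pose(P-260*(Rq@[0,.95,-.313])-Rq@[-.14,-69.35,79.36],q); ctrl.wait(.3); wi=camera_info("wrist"); im=grab_frame("wrist")
cv2.imwrite("pics/w2.png",im[:,:,::-1]); np.save("w2.npy",im); pickle.dump(wi,open("w2.pkl","wb")); print(readout.get_obs()["time"])
for b in blobs(im,(100,120,60),(125,255,255),100): print(b)
cv2.imwrite("pics/w1c.png",cv2.resize(np.load("w1.npy")[90:260,170:420,::-1],None,fx=3,fy=3,interpolation=cv2.INTER_CUBIC))
```

```text
pivot@73 [ 596.804 -186.244   73.   ]
pivot@78 [ 598.404 -186.082   78.   ]
sleeve@70 [ 585.41  -142.627   70.   ]
sleeve world rect@73 ((586.3547973632812, -142.9180908203125), (13.258358001708984, 40.24250793457031), 16.52507209777832)
block near edge [ 559.995 -128.45    46.   ] [ 598.616 -257.655   46.   ] 134.85382475603646 106.64196441159031
plate far edge [ 608.451 -102.567    6.   ] [ 652.903 -251.582    6.   ] 155.50389286807993 106.61027285462171
4.55
(370.5, (324.9979248046875, 204.36720275878906), (28.02081298828125, 29.566787719726562), 75.0685806274414)
(129.5, (239.328857421875, 239.53018188476562), (28.576988220214844, 10.99114990234375), 8.426968574523926)
(108.0, (111.67648315429688, 12.20588493347168), (8.973817825317383, 15.279744148254395), 75.96376037597656)
```

View pics/w2.png

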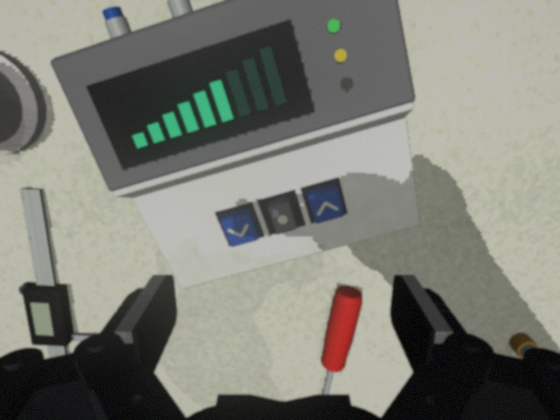

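View pics/w1c.png

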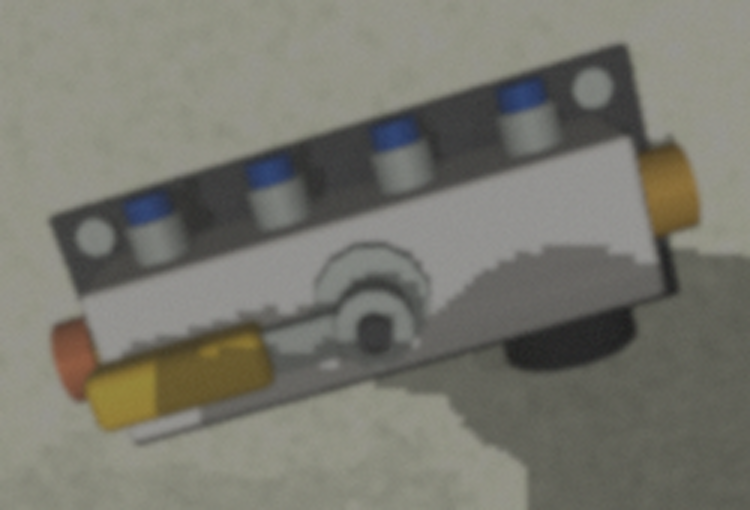

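Block azimuth is 106.6° from both edges. The pivot is at about (597.5,-186.5) and the sleeve centre is 44.9 mm from it, against 45 expected. The lever is at roughly 0.03 rad. The console view shows the keys at (239,227), (281,213) and (325,203). Now I'll push the lever with the closed fingertips, turning the tool along with it.

```bash
cat > push.py <<'E'
from h import *
PV=np.array([597.5,-186.5]); AZ=np.radians(106.6); ZT=57.
def pose(a,gap=0,z=ZT,r=45):          # a: lever angle; tips behind the sleeve, gap mm away
    th=AZ-a; er=np.array([np.cos(th),np.sin(th)]); et=np.array([np.sin(th),-np.cos(th)])
    p=PV+r*er-(18+gap)*et
    return np.array([*p,z+ctrl.tips_ahead]),quat((*et,0)),et
E
python3 - <<'E'
from push import *
eoat.grip(0); print("tips",ctrl.tips_ahead,readout.get_obs()["gripper_width"],readout.get_obs()["time"])
J=[planner.solve_ik(*pose(a)[:2]) for a in np.linspace(0,1.6,9)]
for j in J: print(j)
E
```

```text
tips 72.6 0.13586315029963275 5.3167
[ 0.476  0.563 -0.391  1.882  0.301  0.754 -1.362]
[ 0.435  0.565 -0.351  1.867  0.272  0.756 -1.547]
[ 0.395  0.57  -0.311  1.85   0.243  0.759 -1.728]
[ 0.359  0.576 -0.271  1.83   0.213  0.764 -1.906]
[ 0.325  0.584 -0.23   1.809  0.182  0.77  -2.08 ]
[ 0.295  0.592 -0.189  1.787  0.15   0.777 -2.251]
[ 0.269  0.601 -0.148  1.765  0.119  0.784 -2.419]
[ 0.245  0.61  -0.107  1.744  0.086  0.792 -2.584]
[ 0.078  0.62   0.142  1.735 -0.116  0.795 -2.605]
```

```bash
sed -i 's/quat((\*et,0))/quat((*-et,0))/' push.py
python3 - <<'E'
from push import *
for a in np.linspace(0,1.6,5): print(planner.solve_ik(*pose(a)[:2]))
p,q,et=pose(0.0,gap=10,z=100); ctrl.move_pose(p,q); ctrl.wait(.3)
o=readout.get_obs(); s=camera_info("side"); im=grab_frame("side")
tip=o["position"]-[0,0,72.6]; print(o["time"],o["position"]-p,o["force"],"tip px if 72.6:",proj(s,tip),"if 85.6:",proj(s,tip-[0,0,13]))
c=im[150:310,230:400,::-1]; cv2.imwrite("pics/s1.png",cv2.resize(c,None,fx=3.5,fy=3.5,interpolation=cv2.INTER_CUBIC))
print("in crop",(proj(s,tip)-[230,150])*3.5,(proj(s,tip-[0,0,13])-[230,150])*3.5)
E
```

```text
[ 0.967  0.888 -1.184  1.855  0.94   1.096  1.269]
[ 0.852  0.795 -1.01   1.824  0.804  0.997  0.96 ]
[ 0.78   0.771 -0.916  1.781  0.734  0.971  0.618]
[ 0.718  0.755 -0.823  1.737  0.664  0.952  0.287]
[ 0.669  0.742 -0.73   1.697  0.593  0.937 -0.034]
8.575 [0.043 0.129 0.022] [-0.081  0.71   0.921] tip px if 72.6: [304.045 238.026] if 85.6: [303.706 242.009]
in crop [259.157 308.089] [257.971 322.032]
```

View pics/s1.png

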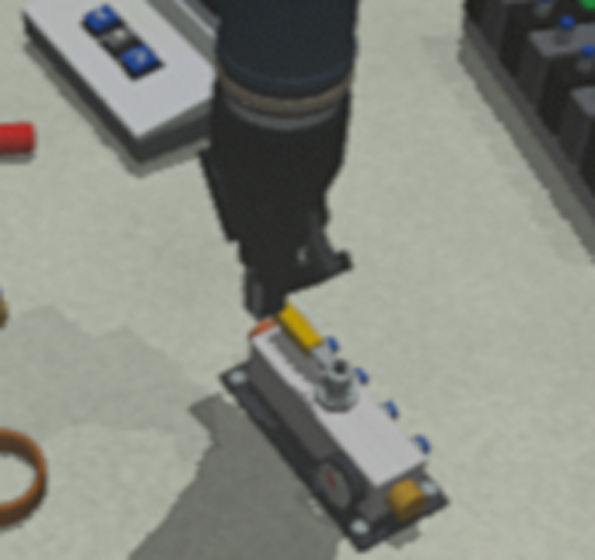

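The tips end at about row 315 in the crop. That fits 72.6 mm for shut fingers, since 85.6 would put the near edge at about row 335. The tips sit clear on the -x side of the sleeve, so I'll descend and push.

Run:
```python
from push import *
F0=readout.get_obs()["force"]
p,q,et=pose(0,gap=9,z=56); ctrl.move_l(p,q,feed=80); o=readout.get_obs(); print("down",o["force"]-F0,o["position"]-p)
a=0.0; prev=0
while a<1.62:
    a+=0.13 if a<1.35 else 0.03
    p,q,et=pose(a,z=56); ctrl.move_l(p,q,feed=60); o=readout.get_obs(); f=o["force"]-F0; ft=-(f[:2]@et)
    print("%.2f t%.1f ft %.1f f"%(a,o["time"],ft),f, "lag %.1f"%((p-o["position"])[:2]@et))
    if ft>9 or abs(f[2])>8: break
```

```text
down [ 0.372 -0.247 -0.205] [ 0.154  0.222 -0.012]
0.13 t9.7 ft 1.0 f [-0.975 -0.475  0.231] lag -0.3
0.26 t10.0 ft 0.5 f [-0.476 -0.887  0.016] lag 0.1
0.39 t10.3 ft 0.6 f [-0.668 -0.321 -0.649] lag 0.1
0.52 t10.6 ft 0.2 f [-0.287 -0.543 -1.022] lag 0.0
0.65 t10.9 ft 0.6 f [-0.846 -0.615  0.178] lag -0.0
0.78 t11.1 ft 0.4 f [-0.803 -0.583  0.631] lag -0.1
0.91 t11.4 ft 0.2 f [-0.084  0.172  0.025] lag -0.1
1.04 t11.7 ft 1.3 f [-1.1    0.71  -1.844] lag -0.1
1.17 t12.0 ft 0.5 f [-0.126  0.493 -0.62 ] lag -0.1
1.30 t12.3 ft 0.1 f [-0.3   -0.088  0.787] lag -0.0
1.43 t12.6 ft 0.2 f [-0.861 -0.212 -0.504] lag -0.0
1.46 t12.8 ft 1.8 f [-1.033  1.487  0.497] lag 0.3
1.49 t13.1 ft 1.8 f [-0.227  1.822  0.086] lag 0.2
1.52 t13.3 ft 1.4 f [-0.499  1.313  0.068] lag 0.0
1.55 t13.6 ft 1.3 f [-0.714  1.133  0.557] lag -0.0
1.58 t13.8 ft 3.2 f [-1.267  2.938 -0.329] lag 0.5
1.61 t14.1 ft 5.2 f [-3.871  4.347  1.382] lag 1.8
1.64 t14.3 ft 7.1 f [-3.712  6.486  1.962] lag 3.0
```

The lag grew only past 1.57, so the lever is at its stop. Now I'll back off and lift. I'll go to the hover over the keys with the tool tilted normal to the deck and check the lever from the top camera.

```bash
cat > keys.py <<'E'
from h import *
import pickle
wi=pickle.load(open("w2.pkl","rb")); im=np.load("w2.npy")
def keyfit():
    hsv=cv2.cvtColor(im,cv2.COLOR_RGB2HSV); m=cv2.inRange(hsv,np.array((100,90,40)),np.array((130,255,255)))
    m[:160]=0; m[270:]=0; m=cv2.morphologyEx(m,cv2.MORPH_CLOSE,np.ones((7,7),np.uint8))
    cs=sorted(cv2.findContours(m,cv2.RETR_EXTERNAL,cv2.CHAIN_APPROX_NONE)[0],key=cv2.contourArea)[-2:]
    out=[]
    for c in cs:
        r=cv2.minAreaRect(np.array([cast(wi,p,56)[:2] for p in c[:,0]],np.float32)); out.append((np.array(r[0]),r[1],r[2]))
    return sorted(out,key=lambda t:-t[0][1])
E
python3 - <<'E'
from push import *
import keys
p,q,et=pose(1.62,gap=12,z=56); ctrl.move_l(p,q,feed=100); p[2]+=110; ctrl.move_l(p,q,feed=200)
k=keys.keyfit(); print(k); L,R=k[0][0],k[1][0]; d=(L-R); print("sep",np.linalg.norm(d),"az of +y",np.degrees(np.arctan2(d[1],d[0])),"mid",(L+R)/2)
for n,pa,pb,z in (("housing front top edge",(113,193),(413,103),74),("deck front edge",(185,287),(419,224),38)):
    a,b=cast(keys.wi,pa,z),cast(keys.wi,pb,z); print(n,a,b,np.linalg.norm(a-b),np.degrees(np.arctan2(*(a-b)[[1,0]])))
i=camera_info("top"); im=grab_frame("top"); print(proj(i,[597,-186,66]))
cv2.imwrite("pics/t2.png",cv2.resize(im[150:220,300:400,::-1],None,fx=6,fy=6,interpolation=cv2.INTER_CUBIC))
for b in blobs(im[150:220,300:400],(18,100,60),(38,255,255),8): print(b, cast(i,np.array(b[1])+[300,150],70))
print(readout.get_obs()["time"])
E
```

```text
[(array([542.282, 232.863]), (22.14167022705078, 20.949398040771484), 16.60895538330078), (array([561.014, 172.001]), (23.607606887817383, 21.470184326171875), 17.0591983795166)]
sep 63.67915363717449 az of +y 107.10770324936028 mid [551.648 202.432]
housing front top edge [573.921 309.62   74.   ] [629.165 124.191  74.   ] 193.4833204426637 106.59006471728512
deck front edge [484.401 280.13   38.   ] [538.447  98.094  38.   ] 189.88911246259727 106.53607558300406
[350.553 186.506]
15.3333
```

View pics/t2.png

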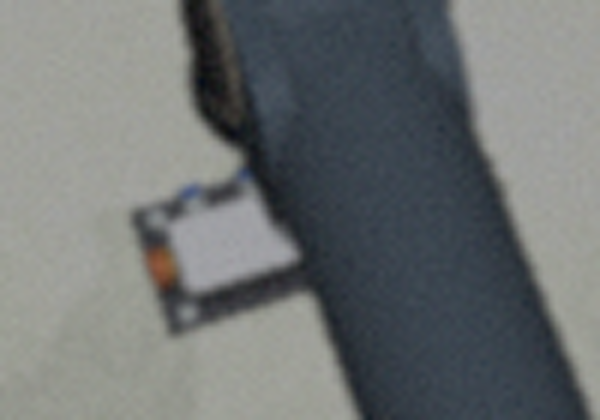

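The arm covers the lever here. The keys measure well: separation 63.7 mm (64 expected), row azimuth about 106.9°, midpoint (551.6, 202.4). I'll hover over them in the pressing orientation, then recheck the keys, fingertips and lever.

```bash
cat >> keys.py <<'E'
AZ=np.radians(16.8); MID=np.array([551.6,202.4,56.]); FW=np.array([np.cos(AZ),np.sin(AZ),0]); S,C=np.sin(np.radians(10)),np.cos(np.radians(10))
N=np.array([0,0,C])-S*FW
Q=quat(FW,-N)
E
python3 - <<'E'
import keys; from keys import *
p=MID+N*(72.6+150); ctrl.move_pose(p,Q); eoat.grip(50); ctrl.wait(.2)
o=readout.get_obs(); keys.wi=camera_info("wrist"); keys.im=im2=grab_frame("wrist"); i=camera_info("top"); t=grab_frame("top")
print(o["time"],o["gripper_width"],o["position"]-p,o["joints"],ctrl.tips_ahead)
k=[]
hsv=cv2.cvtColor(im2,cv2.COLOR_RGB2HSV); m=cv2.inRange(hsv,np.array((100,90,40)),np.array((130,255,255)))
for b in blobs(im2,(100,90,40),(130,255,255),60): print(b,cast(keys.wi,b[1],56))
np.save("w3.npy",im2); pickle.dump(keys.wi,open("w3.pkl","wb"))
print("pred",[proj(keys.wi,MID+s*32*np.array([-np.sin(AZ),np.cos(AZ),0])) for s in (1,0,-1)])
cv2.imwrite("pics/w3.png",im2[:,:,::-1])
crop=cv2.resize(t[150:220,300:400,::-1],None,fx=6,fy=6,interpolation=cv2.INTER_CUBIC); cv2.imwrite("pics/t3.png",crop)
for b in blobs(t[150:220,300:400],(18,100,60),(38,255,255),8): print("yellow",b,cast(i,np.array(b[1])+[300,150],70))
E
```

```text
17.775 50.127633454120236 [-0.024  0.009  0.01 ] [ 0.084  0.295 -0.632  1.932  0.29   0.817 -1.973] 72.6
(728.5, (322.5, 186.0), (28.0, 27.0), 90.0) [559.356 171.98   56.   ]
(694.5, (244.0, 186.0), (28.0, 26.0), 90.0) [541.014 232.71   56.   ]
(97.0, (49.50000762939453, 23.000003814697266), (13.435027122497559, 9.192388534545898), 45.0) [617.904 408.624  56.   ]
(96.0, (14.5, 33.500003814697266), (13.86362075805664, 9.391485214233398), 26.56505012512207) [602.73  432.693  56.   ]
pred [array([244.068, 184.305]), array([283.688, 184.309]), array([323.313, 184.312])]
yellow (34.0, (45.79999923706055, 21.399999618530273), (12.016654968261719, 3.7947328090667725), 71.56504821777344) [ 644.088 -172.439   70.   ]
```

View pics/w3.png

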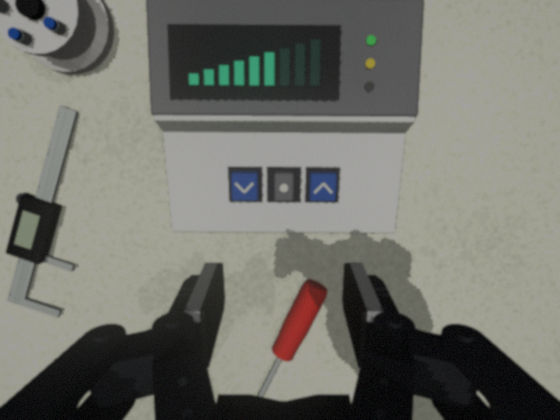

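View pics/t3.png

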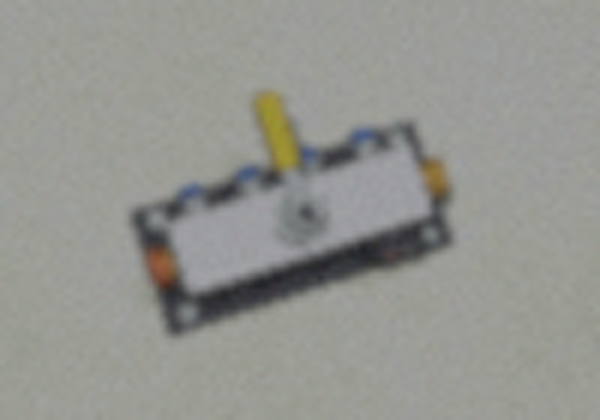

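The lever now stands straight across the block: in the crop the sleeve runs from (285,165) up to (268,95), perpendicular to the block. The keys are at (244,186) and (322.5,186), square to the image and centred between the fingertips (inner edges at columns 223 and 343). I'll shift about 1.2 mm toward the front, open slightly to 54 mm, and press with force feedback.

```bash
sed -i 's/MID=np.array(\[551.6,202.4,56.\])/MID=np.array([550.5,202.3,56.])/' keys.py
cat > press.py <<'E'
from keys import *
def fn(n=4):
    v=[]
    for _ in range(n): ctrl.wait(.02); v.append(readout.get_obs()["force"])
    return np.mean(v,0)
at=lambda s: MID+N*(72.6+s)
dep=lambda: (readout.get_obs()["position"]-MID)@N-72.6
eoat.grip(54); ctrl.move_l(at(15),Q,feed=150); ctrl.wait(.15); F0=fn(6)
s=4.; ctrl.move_l(at(s),Q,feed=60)
while True:
    f=(fn()-F0)@N; print("s %.1f act %.2f fn %.1f"%(s,dep(),f),end="; ")
    if f>1.7 or s<-14: break
    s-=1; ctrl.move_l(at(s),Q,feed=30)
c=dep(); print("\ncontact",c,readout.get_obs()["time"],"side f",fn()-F0)
if f>1.7:
    s-=8; ctrl.move_l(at(s),Q,feed=40)
    while True:
        F=fn()-F0; o=readout.get_obs(); print("s %.1f travel %.2f fn %.1f"%(s,c-dep(),F@N),F,o["wrist_torque"],"t%.1f"%o["time"])
        if F@N>17 or s<c-22: break
        s-=1; ctrl.move_l(at(s),Q,feed=30)
    t0=readout.get_obs()["time"]
    i=camera_info("wrist"); im=grab_frame("wrist"); cv2.imwrite("pics/w4.png",im[:,:,::-1])
    while readout.get_obs()["time"]<t0+4: ctrl.wait(.5)
    F=fn()-F0; print("held",c-dep(),F@N,F,readout.get_obs()["time"])
    ctrl.move_l(at(c+15),Q,feed=100); ctrl.move_l(at(90),Q,feed=200)
    im=grab_frame("wrist"); cv2.imwrite("pics/w5.png",im[:,:,::-1]); print(readout.get_obs()["time"],fn()-F0)
    for b in blobs(im,(100,90,40),(130,255,255),60)[:2]: print(b,cast(camera_info("wrist"),b[1],56))
E
python3 press.py
```

```text
s 4.0 act 3.69 fn 0.1; s 3.0 act 3.06 fn 0.3; s 2.0 act 1.99 fn 0.6; s 1.0 act 0.95 fn 0.1; s 0.0 act -0.04 fn 0.4; s -1.0 act -1.03 fn -0.4; s -2.0 act -2.02 fn 0.9; s -3.0 act -3.03 fn 0.1; s -4.0 act -3.79 fn 2.9; 
contact -3.789413471669704 22.325 side f [-0.928 -0.31   3.202]
s -12.0 travel 5.33 fn 31.5 [-12.005  -5.546  29.697] [-0.87   1.801 -0.025] t22.8
held 5.325627862723053 31.01192978178376 [-11.895  -5.325  29.211] 26.925
27.9 [-0.063  0.168 -0.045]
(1123.5, (332.0, 207.5), (35.0, 34.0), 90.0) [559.22  171.719  56.   ]
(1085.5, (234.5, 207.0), (34.0, 33.0), 90.0) [541.241 232.439  56.   ]
```

The console hasn't moved: the key positions repeat to within 0.3 mm. Travel was 5.3 mm with a stiff end stop, held for 4 s. I'll check the picture taken during the press.

View pics/w4.png

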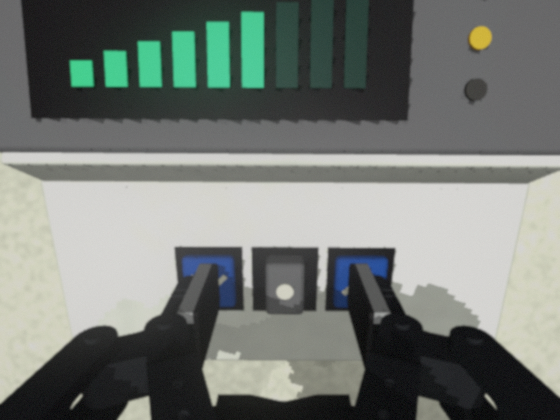

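View pics/w5.png

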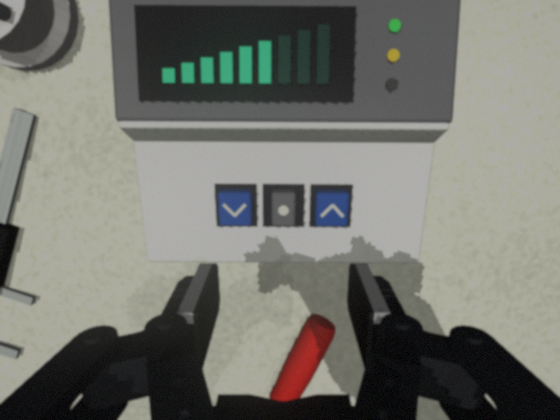

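During the press, both fingertips sit on the blue keys, which are sunk evenly in their wells at (208,278) and (361,278), and the grey key stands up untouched. Afterwards the keys are back up and nothing has moved, so I'm handing in.

Run:
```python
from h import *
o=readout.get_obs(); print(o["time"],o["force"],np.abs(o["qvel"]).max()); order.hand_in()
```

```text
27.9667 [-0.44   0.308 -0.785] 0.0038403056134166886
the job is handed in; nothing more can be done
```

The pressure controller has been zeroed in the order you asked, and the job was handed in at about 28 s of the 51 s allowed.

- **Venting:** I pushed the yellow lever clockwise with the closed fingertips until it met its stop. The push reached about 7 N there. The top camera then showed the lever standing straight across its block.
- **Keys:** I pressed both blue keys together, one fingertip on each, about 5.3 mm in to their end stops. I held them for 4 s and let go. The picture during the press shows both keys sunk evenly and the grey key untouched.
- **After release:** The keys are back up and measured within 0.3 mm of where they were before, so the controller did not shift. The robot is clear of everything.

**Press force:** The hold reached about 31 N across the two keys, more than the 17 N I had aimed for. About 8 N of that pushed sideways toward the front. This is well below the 120 N wrist limit.

I did not take a final picture of the other things on the bench. The hub, caliper and screwdriver near the controller looked undisturbed in the last wrist view, and the force readings showed no contact with anything else.

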